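# Find the heaviest tin at the corkscrew stall

## Robot

A 6-joint arm with a two-finger parallel gripper is mounted at the origin on the work surface. World frame = base frame: x ahead of the robot, y to its left, z up, the work surface at z = 0. Lengths are in m, angles in rad, forces in N, time in s.
With the tool pointing down it reaches from about 0.25 to 0.725 m from the base axis. Payload 4 kg.
Tool frame: the origin (TCP) lies at the very end of the fingers, on their centre line; the grasp point (between the pads) lies 19 mm behind it; z points along the fingers, y is the line along which they close (so a half turn about z gives the same grasp; the last joint's range is limited). The gripper opens to 85 mm and grips with 20 to 120 N. Pads are 22 mm wide; open, the fingers measure 114 mm over their backs; the gripper's body (76 mm by 85 mm) begins 54 mm behind the grasp point. The pads swing forward as they close: fully open they stand 13 mm farther back than shut.
Start: joints at [-1.314, 0.241, 0.005, 1.335, 0, 1.571], TCP at [0.127, -0.484, 0.197] pointing down, gripper open.
Joint ranges: [-2.72, 2.72], [-1.05, 1.87], [-1.09, 1.28], [-1.99, 2.15], [-1.42, 1.44], [-3.14, 3.14]. Speed limits (rad/s): [2.79, 2.79, 3.14, 3.14, 3.14, 3.14].

## Interface

Orientations are given as a rotation vector (axis times angle).
In Python, from rig import robot gives the robot as it stands.
- The arm moves only by the tool carry_out, never from a script. Its argument "rows" is a list of rows, each a list of 5 numbers: the shift along the tool's x, y, z as a fraction of full scale, then the turn about the tool's z as a fraction of full scale, then the opening, from 0 (shut) to 1 (fully open). A call has 1 to 12 rows; each row is the pose to reach, as a shift and turn from the pose commanded when the call began, along the tool's axes at that moment, turning the shorter way round; what a row does not reach only later rows make up. Full scale, the value 1, is 100 mm for a shift and 180 degrees for a turn. A row lasts 1/8 s, in which the tool goes at most 62.5 mm and 10.7 degrees, less where a joint would pass 70% of its speed; a pose out of reach is approached as far as the arm can. A call with a number of a shift or a turn outside -1 to 1 is refused whole. A call with a gripper value outside its range is refused whole. The fingers move at their own pace and stop on an object; "force" is the grip in N (left out, the last holds). Time passes only in rows, so rows that repeat a pose let the fingers close. It gives the time, the measured TCP pose, the force, the opening and the grip force at its end, in the units of the state.
- robot.sense(): the state, without advancing time (a new reading comes with each control period).
- robot.read_camera(name): name is "scene" or "top" or "wrist"; returns a dict with "color" (480x640x3 uint8, red, green, blue), "z_map" (480x640 float32, m along the optical axis (not along the pixel's ray), 0 where there is no reading), "intrinsics" (3x3 intrinsics, pixels), "eye" and "orientation" of the camera in the world. Camera axes: x right, y down, z forward; pixel columns grow to the right and rows downward; lengths in m; the calibration is good to about 2 mm. A picture is of the moment at which its call begins.
- robot.job_done(): hands the job in; it is judged then, once.
The state is a dict: "t": time; "joints": joint angles; "qd": joint speeds; "effort": joint torques, N m; "tool_pos": TCP position; "ee_rot": TCP orientation; "ft_force": force on the tool from outside, world axes, zero at the start; "wrist_torque": the same for the moment, N m; "finger_gap": finger opening in m; "finger_force": force on a finger pad.
Only numpy, scipy, OpenCV 4.12 (cv2) and the standard library are available. Lean on these libraries where they do the work, as an engineer would, in place of code of your own. Each camera call takes 0.05 s, during which the arm holds its last target. There are 200 camera calls.

## Task

Slide the vise's jaw fully open, take the tin out and stand it on the wooden board with the other two. Then find by feel which of the three identical tins is the heaviest, and finish while holding that one in the gripper: upright and still, at least 10 cm clear above the board's level, with the other two left standing on the board. Do not knock a tin over or shift the other wares, and leave the vise open.

Things in the scene. Friction and masses are not known exactly. Their poses are not given: they have to be found in the camera images.
- tin_1_mid (a point): One of three outwardly identical closed tins (red, brass lid): upright cylinder 56 mm across, 75 mm tall. The point is its centre, half-way up; z is its axis. The tins weigh between 200 and 700 g; one outweighs each of the others by at least 150 g. The heaviest may start in the vise or at either place on the board.
- tin_2_mid (a point): One of three outwardly identical closed tins (red, brass lid): upright cylinder 56 mm across, 75 mm tall. The point is its centre, half-way up; z is its axis. The tins weigh between 200 and 700 g; one outweighs each of the others by at least 150 g. The heaviest may start in the vise or at either place on the board.
- tin_3_mid (a point): One of three outwardly identical closed tins (red, brass lid): upright cylinder 56 mm across, 75 mm tall. The point is its centre, half-way up; z is its axis. The tins weigh between 200 and 700 g; one outweighs each of the others by at least 150 g. The heaviest may start in the vise or at either place on the board.
- board: Dark wooden board fixed to the counter, 140 mm (its x) by 300 mm (its y), 12 mm thick; origin at the centre of its underside, z up. Two tins start on it near its two y ends (about 100 mm either side of the middle); the middle is free.
- vise_pocket (a point): Centre of the gap between the jaws of the small green cast-iron vise, on its bed, 12 mm above the counter. The third tin starts standing here. The vise is bolted down; its jaws close along the vise's y axis: fixed jaw on the +y side (face 30 mm from this point, top 99 mm above the counter), sliding jaw on the -y side (top of its lip 103 mm above the counter). The two x sides are open; the bed is 76 mm wide in x. The frame is the vise's: z up.
- jaw (a joint): Travel of the sliding jaw in m: 0 is closed, 0.06 fully open; it slides along the vise's -y axis, starts within 6 mm of closed with its steel lip reaching over the tin's lid, resists with about 4 N of friction and stays where it is left.
- jaw_knob (a point): Centre of the upright knurled steel knob on the sliding jaw's carriage, by which the jaw is slid: 22 mm across, 40 mm tall, top 110 mm above the counter, 51 mm behind the back of the jaw, on a thinner post above the carriage (carriage top 32 mm above the counter). It moves with the jaw.
- t_corkscrew: T-corkscrew lying flat: rosewood bar 96 mm long, steel worm 90 mm long; not part of the job. Origin on its underside.
- lever_opener: nickel-plated lever opener lying flat, 170 x 76 x 34 mm; not part of the job. Origin on its underside.
- amber_vial: cork-topped amber vial, standing, 32 mm across, 74 mm tall; not part of the job. Origin on its underside.
- champagne_tap: silver champagne tap lying flat, about 150 mm long, 24 mm high; not part of the job. Origin on its underside.
- cork_dish: blue dish of corks, 120 mm across, about 45 mm tall; not part of the job. Origin on its underside.
Not all that is in view belongs to the job. What is shaped like the part that bears tin_3_mid but pink or turquoise is not meant. Leave any green look-alike of the part that bears tin_1_mid alone.

How it is judged:
By the outcome, as a careful person would: the job done as asked, in the order asked, and still so for the second after the job is handed in, while the arm keeps its last pose, push and grip.
It also fails if it takes over 72 s, if anything falls off the work surface, if the arm or the gripper's body presses on something with over 40 N, if the wrist force passes 120 N, or if a joint passes its speed limit or range.

## Working session

There is one attempt and no reset: what is moved stays moved. The work goes in short steps, Python scripts to look and compute and a tool call to move; the robot and the scene stay as the last step left them, time stands still between calls to the robot, and variables do not carry over. Pictures are saved under pics/ and viewed, at most 10 in all, crops included, and the job is handed in when it is done.

Besides the shell and the picture viewer there is one more tool, called after "Request:" as name(argument=value, ...) on one line, values as JSON. carry_out: Moves the arm, as the interface text tells. Its arguments: {"type":"object","properties":{"rows":{"type":"array"},"force":{"type":"number"}},"required":["rows"]}

```bash
mkdir -p pics; ls; cat > h.py <<'E'
import numpy as np,cv2
from rig import robot
from scipy.spatial.transform import Rotation as R
def rot(o):
    o=np.array(o,float)
    return o if o.shape==(3,3) else (R.from_rotvec(o).as_matrix() if o.size==3 else R.from_quat(o).as_matrix())
def cloud(c):
    K=np.array(c["intrinsics"]);z=c["z_map"];v,u=np.mgrid[:480,:640]
    p=np.stack([(u-K[0,2])/K[0,0]*z,(v-K[1,2])/K[1,1]*z,z],-1)
    P=p@rot(c["orientation"]).T+np.array(c["eye"]); P[z<=0]=np.nan
    return P
E
python3 - <<'E'
from h import *
for n in("top","scene"):
    c=robot.read_camera(n); cv2.imwrite(f"pics/{n}0.png",c["color"][...,::-1]); print(n,c["eye"],c["orientation"],c["intrinsics"])
    np.savez(f"{n}0.npz",**c)
print(robot.sense())
E
```

```text
pics
top [ 0.32604488 -0.05702995  1.10369632] [-2.14235695  2.05481537 -0.23369072] [[515.09946091   0.         322.25584182]
 [  0.         515.09946091 235.56020447]
 [  0.           0.           1.        ]]
scene [ 1.5578199  -0.10745106  0.75183417] [-1.65487221 -1.57521786  0.8599379 ] [[577.98067419   0.         316.5341856 ]
 [  0.         577.98067419 245.70506941]
 [  0.           0.           1.        ]]
{'t': 0.1, 'joints': array([-1.31397326e+00,  2.41336036e-01,  3.82241504e-03,  1.33515968e+00,
       -1.35423526e-05,  1.57080532e+00]), 'qd': array([ 0.00156461,  0.0002908 ,  0.00257509,  0.00080959, -0.00019176,
       -0.00124333]), 'effort': array([-6.84640509e-04, -3.73137438e+01,  2.53010291e+01,  1.09180095e-02,
        6.52511858e-05, -8.56595008e-07]), 'tool_pos': array([ 0.12683983, -0.48299169,  0.19648887]), 'ee_rot': array([-3.11388385e+00, -4.02056798e-01,  3.98436516e-04]), 'ft_force': array([-0.19135309, -1.17813619,  0.33987407]), 'wrist_torque': array([ 0.04746062, -0.0072295 ,  0.0045777 ]), 'finger_force': 0.0, 'finger_gap': 0.08550688021822801}
```

View pics/top0.png

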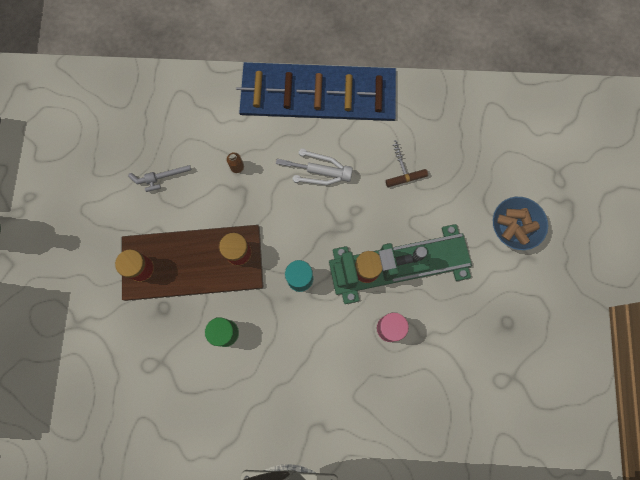

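View pics/scene0.png

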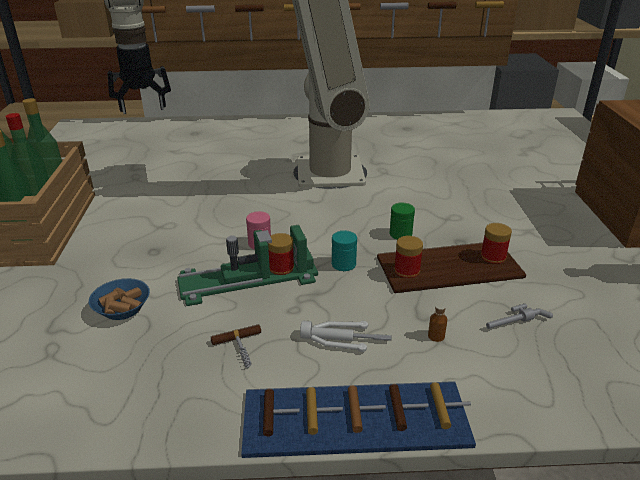

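The top view (left = +y, up = +x) shows brass-lidded red tins at (130,263) and (233,248) on the board and at (369,265) in the vise, with the knob at about (421,253). The look-alikes are turquoise (299,275), pink (393,327) and green (221,332). They have no brass lid, so they are not meant. I'll measure next and check one crop.

```bash
python3 - <<'E'
from h import *
c=dict(np.load("top0.npz")); P=cloud(c); hsv=cv2.cvtColor(c["color"],cv2.COLOR_RGB2HSV)
K=c["intrinsics"];Rm=rot(c["orientation"]);e=c["eye"]
def ray(u,v,z):
    d=Rm@np.array([(u-K[0,2])/K[0,0],(v-K[1,2])/K[1,1],1]); return e+d*(z-e[2])/d[2]
for n,(u,v),zp in(("A",(130,263),.087),("B",(233,248),.087),("V",(369,265),.087),("turq",(299,275),.075),("pink",(393,327),.075),("green",(221,332),.075)):
    w=np.zeros((480,640),bool); w[v-20:v+20,u-20:u+20]=1
    zz=P[v-2:v+3,u-2:u+3,2].mean()
    m=w&(abs(P[...,2]-zz)<.006)&(abs(hsv[...,0].astype(int)-int(hsv[v,u,0]))<8)
    cn=max(cv2.findContours(m.astype(np.uint8),0,1)[0],key=cv2.contourArea)
    (cu,cv_),r=cv2.minEnclosingCircle(cn)
    print(n,hsv[v,u],"z",zz.round(4),"mean",np.nanmean(P[m],0).round(4),"ray",ray(cu,cv_,zz).round(4),(round(cu),round(cv_)),"dia",round(2*r/K[0,0]*(e[2]-zz),4))
# knob
m=(P[...,2]>.1)&(P[...,2]<.118); m[:,:405]=0; m[:,440:]=0; m[:230]=0; m[280:]=0
print("knob",m.sum(),P[m].mean(0),P[m].min(0),P[m].max(0))
# fixed jaw, lip
m=(P[...,2]>.094)&(P[...,2]<.102); m[:,:325]=0; m[:,358:]=0; m[:235]=0; m[300:]=0
r=cv2.minAreaRect((P[m][:,:2]*1000).astype(np.float32)); print("fixed jaw",m.sum(),r)
m=(P[...,2]>.098)&(P[...,2]<.108); m[:,:375]=0; m[:,405:]=0; m[:235]=0; m[300:]=0
r=cv2.minAreaRect((P[m][:,:2]*1000).astype(np.float32)); print("lip",m.sum(),r)
# board
m=(abs(P[...,2]-.012)<.005)&(hsv[...,1]>90)&((hsv[...,0]<15)|(hsv[...,0]>170)); m[:,:100]=0;m[:,280:]=0;m[:215]=0;m[310:]=0
r=cv2.minAreaRect((P[m][:,:2]*1000).astype(np.float32)); print("board",m.sum(),r,cv2.boxPoints(r).round(1).tolist())
for n,(u,v) in(("vial",(235,160)),("opener",(345,172)),("dish",(521,225))): print(n,P[v,u].round(3))
cr=c["color"][200:360,90:490]; cv2.imwrite("pics/crop.png",cv2.resize(cr,None,fx=2,fy=2,interpolation=3)[...,::-1])
E
```

```text
A [ 19 144 145] z 0.0881 mean [0.4889 0.3371 0.0871] ray [0.489  0.337  0.0881] (129, 262) dia 0.0573
B [ 19 145 135] z 0.0871 mean [0.5318 0.1325 0.0872] ray [0.532  0.1325 0.0871] (233, 246) dia 0.0549
V [ 19 139 138] z 0.0877 mean [ 0.5055 -0.142   0.0874] ray [ 0.5056 -0.1427  0.0877] (369, 264) dia 0.0545
turq [ 88 142 126] z 0.0751 mean [ 0.483  -0.002   0.0751] ray [ 0.4827 -0.0021  0.0751] (298, 274) dia 0.0553
pink [172  98 174] z 0.0749 mean [ 0.3857 -0.1953  0.0752] ray [ 0.3858 -0.1952  0.0749] (394, 326) dia 0.0573
green [ 64 130 114] z 0.0761 mean [0.3617 0.1484 0.0751] ray [0.3613 0.1476 0.0761] (219, 332) dia 0.0581
knob 113 [ 0.53045195 -0.24204792  0.10905476] [ 0.52004416 -0.25442571  0.1001948 ] [ 0.54305535 -0.23104993  0.11459064]
fixed jaw 319 ((496.8128662109375, -103.86283874511719), (63.814605712890625, 21.776525497436523), 13.548534393310547)
lip 399 ((515.2096557617188, -178.89463806152344), (64.3603286743164, 29.762496948242188), 13.602890968322754)
board 7006 ((509.1598815917969, 233.60186767578125), (139.6654815673828, 298.18487548828125), 7.441102504730225) [[420.6000061035156, 372.3999938964844], [459.20001220703125, 76.69999694824219], [597.7000122070312, 94.80000305175781], [559.0999755859375, 390.5]]
vial [0.727 0.149 0.058]
opener [ 0.718 -0.09   0.032]
dish [ 0.621 -0.481  0.008]
```

View pics/crop.png

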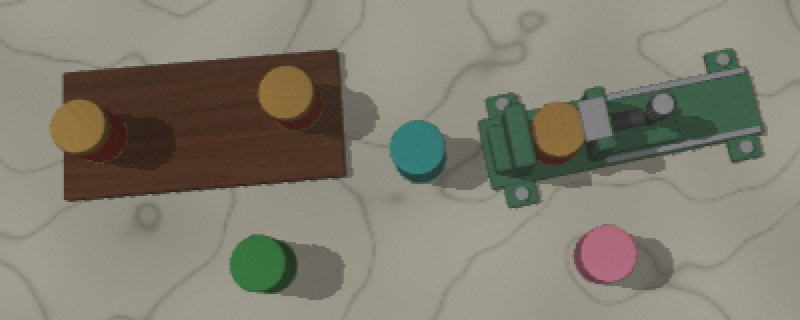

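Confirmed. The three red tins with brass lids are the only ones with tops at z≈0.087 (12 mm base plus 75 mm). The coloured ones stand on the counter with tops at 0.075. The vise yaw is about 13.6° and the knob is at (0.530,-0.242), top 0.11. I'll head for the knob, turning so the fingers close along the vise's x.

Request:
carry_out(rows=[[0.25, -0.1, 0, -0.055, 1], [0.5, -0.2, 0, -0.11, 1], [0.75, -0.3, 0, -0.165, 1], [1, -0.4, 0, -0.22, 1], [1, -0.5, 0, -0.275, 1], [1, -0.6, 0, -0.33, 1], [1, -0.7, 0, -0.385, 1], [1, -0.8, 0, -0.44, 1], [1, -0.9, 0, -0.494, 1], [1, -1, 0, -0.494, 1]], force=40)

```text
t: 1.35
tool_pos: [0.198, -0.3608, 0.197]
ee_rot: [-1.944, -2.467, -0.001]
ft_force: [-0.4, 0.2, -1.3]
finger_gap: 0.0852
finger_force: 0.0
```

```bash
cat >> h.py <<'E'
VY=np.radians(13.6)
def go(x,y,z,yaw=VY):
    """tool-frame fractions to reach world x,y,z with tool y axis at yaw"""
    s=robot.sense(); M=rot(s["ee_rot"]); d=M.T@(np.array([x,y,z])-s["tool_pos"])*10
    ty=M[:,1]; cur=np.arctan2(ty[1],ty[0]); t=-(yaw-cur+np.pi/2)%np.pi-np.pi/2
    t=-((yaw-cur+np.pi/2)%np.pi-np.pi/2)
    print("t",round(s["t"],2),"pos",s["tool_pos"].round(4),"frac",d.round(3),"turn",round(t/np.pi,4),"gap",round(s["finger_gap"],4),"F",s["ft_force"].round(2),"ff",s["finger_force"],"j",np.round(s["joints"],2))
E
python3 -c "
from h import *
go(.5305,-.242,.15)"
```

```text
t 1.35 pos [ 0.198  -0.3608  0.197 ] frac [0.377 3.51  0.469] turn -0.0004 gap 0.0852 F [-0.44  0.21 -1.26] ff 0.0 j [-1.07  0.07 -0.2   1.3  -0.    0.27]
```

Request:
carry_out(rows=[[0.1, 0.5, 0, 0, 1], [0.2, 1, 0, 0, 1]])

```text
t: 1.6
tool_pos: [0.2913, -0.3181, 0.1973]
ee_rot: [1.949, 2.464, -0.0]
ft_force: [-0.3, -1.4, -0.2]
finger_gap: 0.0857
finger_force: 0.0
```

Request:
carry_out(rows=[[0.1, 0.5, 0, 0, 1], [0.18, 1, 0, 0, 1]])

```text
t: 1.85
tool_pos: [0.3849, -0.2764, 0.1972]
ee_rot: [-1.946, -2.466, 0.0]
ft_force: [0.4, -0.7, 0.0]
finger_gap: 0.0854
finger_force: 0.0
```

Request:
carry_out(rows=[[0, 0.5, 0.1, 0, 1], [0, 1, 0.2, 0, 1], [0, 1, 0.2, 0, 1]])

```text
t: 2.22
tool_pos: [0.4828, -0.2521, 0.1751]
ee_rot: [-1.939, -2.469, 0.0]
ft_force: [-1.6, 0.6, -0.3]
finger_gap: 0.0853
finger_force: 0.0
```

```bash
python3 -c "
from h import *
go(.5305,-.242,.078)"
```

```text
t 2.23 pos [ 0.4828 -0.2521  0.1751] frac [-0.017  0.489  0.97 ] turn 0.0006 gap 0.0853 F [-1.61  0.58 -0.34] ff 0.0 j [-0.48  0.34  0.09  1.32  0.    0.85]
```

Request:
carry_out(rows=[[-0.02, 0.49, 0, 0, 1], [-0.02, 0.49, 0.1, 0, 1], [-0.02, 0.49, 0.5, 0, 1], [-0.02, 0.49, 0.8, 0, 0.8], [-0.02, 0.49, 0.95, 0, 0.6], [-0.02, 0.49, 0.95, 0, 0.3], [-0.02, 0.49, 0.95, 0, 0], [-0.02, 0.49, 0.95, 0, 0], [-0.02, 0.49, 0.95, 0, 0], [-0.02, 0.49, 0.95, 0, 0]], force=40)

```text
t: 3.48
tool_pos: [0.5293, -0.2443, 0.0828]
ee_rot: [1.941, 2.469, 0.0]
ft_force: [0.9, 0.6, -0.7]
finger_gap: -0.0003
finger_force: 0.0
```

```bash
python3 - <<'E'
from h import *
c=robot.read_camera("scene"); a=c["color"][180:340,130:400]
b=robot.read_camera("wrist")["color"]
a=cv2.resize(a,(480,284)); b=cv2.resize(b,(380,284))[:, :310]
cv2.imwrite("pics/k1.png",np.hstack([a,b])[...,::-1])
go(.5305,-.242,.078)
E
```

```text
t 3.58 pos [ 0.5291 -0.2442  0.0825] frac [0.019 0.019 0.045] turn 0.0002 gap 0.0001 F [-0.17  0.24  0.18] ff 0.0 j [-0.43  0.47  0.04  1.13 -0.    0.9 ]
```

View pics/k1.png

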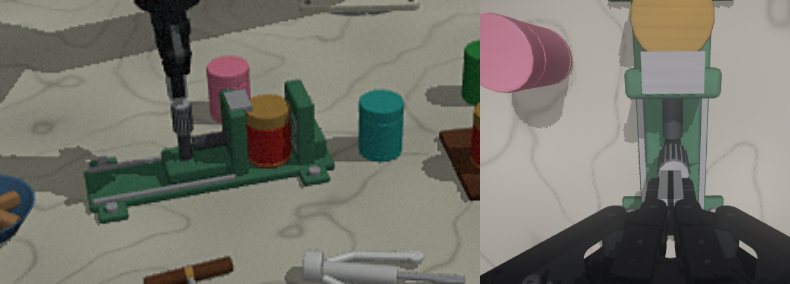

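The fingertips appear right above or behind the knob in the scene view (knob at about crop px (182,118)), so the fingers closed without it. I'll measure the knob with the scene camera's depth.

```bash
python3 - <<'E'
from h import *
def loc(c,n):
    P=cloud(c); hsv=cv2.cvtColor(c["color"],cv2.COLOR_RGB2HSV)
    d=np.hypot(P[...,0]-.53,P[...,1]+.242)
    for lo,hi in((.05,.07),(.07,.085),(.085,.1),(.1,.115),(.115,.14)):
        m=(d<.045)&(P[...,2]>lo)&(P[...,2]<hi)
        if m.sum(): 
            v,u=np.nonzero(m); print(n,lo,hi,m.sum(),np.median(P[m],0).round(4),P[m].min(0).round(3),P[m].max(0).round(3),"px",u.mean().round(),v.mean().round())
loc(dict(np.load("scene0.npz")),"s0"); loc(dict(np.load("top0.npz")),"t0")
for n in("scene","top"): loc(robot.read_camera(n),n)
E
```

```text
s0 0.05 0.07 162 [ 0.5322 -0.2231  0.0564] [ 0.515 -0.248  0.05 ] [ 0.542 -0.198  0.07 ] px 242.0 258.0
s0 0.07 0.085 61 [ 0.5387 -0.2398  0.0774] [ 0.525 -0.253  0.07 ] [ 0.546 -0.23   0.085] px 233.0 252.0
s0 0.085 0.1 72 [ 0.5404 -0.2404  0.0933] [ 0.53  -0.253  0.085] [ 0.543 -0.23   0.1  ] px 232.0 246.0
s0 0.1 0.115 88 [ 0.5358 -0.2415  0.1076] [ 0.517 -0.253  0.101] [ 0.545 -0.23   0.112] px 231.0 239.0
t0 0.05 0.07 147 [ 0.5243 -0.2183  0.0582] [ 0.514 -0.242  0.05 ] [ 0.537 -0.2    0.063] px 405.0 259.0
t0 0.07 0.085 18 [ 0.5227 -0.2356  0.08  ] [ 0.52  -0.25   0.071] [ 0.538 -0.231  0.084] px 416.0 257.0
t0 0.085 0.1 23 [ 0.5242 -0.2363  0.0923] [ 0.52  -0.25   0.086] [ 0.537 -0.231  0.1  ] px 417.0 256.0
t0 0.1 0.115 113 [ 0.5301 -0.2423  0.1093] [ 0.52  -0.254  0.1  ] [ 0.543 -0.231  0.115] px 421.0 252.0
scene 0.05 0.07 164 [ 0.5321 -0.2232  0.0563] [ 0.516 -0.249  0.05 ] [ 0.541 -0.197  0.07 ] px 242.0 258.0
scene 0.07 0.085 62 [ 0.5384 -0.2407  0.0784] [ 0.53  -0.253  0.07 ] [ 0.545 -0.23   0.085] px 232.0 252.0
scene 0.085 0.1 67 [ 0.5397 -0.24    0.0929] [ 0.531 -0.253  0.085] [ 0.545 -0.23   0.1  ] px 232.0 246.0
scene 0.1 0.115 82 [ 0.5362 -0.2414  0.1076] [ 0.523 -0.253  0.1  ] [ 0.545 -0.23   0.115] px 231.0 240.0
scene 0.115 0.14 98 [ 0.5388 -0.2428  0.1293] [ 0.525 -0.256  0.116] [ 0.545 -0.232  0.14 ] px 229.0 231.0
top 0.05 0.07 97 [ 0.5242 -0.2123  0.0579] [ 0.513 -0.228  0.05 ] [ 0.536 -0.201  0.063] px 402.0 259.0
```

```bash
python3 - <<'E'
from h import *
P=cloud(dict(np.load("scene0.npz")))
m=np.zeros((480,640),bool); m[60:120,100:175]=1
m&=(np.hypot(P[...,0]-.127,P[...,1]+.484)<.09)&(P[...,2]>.1)
print("start tips z",np.sort(P[m][:,2])[:12].round(4))
c=robot.read_camera("scene");P=cloud(c)
for v in range(215,262,3):
    print(v,[tuple(P[v,u].round(3)) for u in (226,231,235)])
cv2.imwrite("pics/k2.png",cv2.resize(c["color"][190:280,180:300],None,fx=5,fy=5)[...,::-1])
go(.53,-.242,.08)
E
```

```text
start tips z [0.2449 0.2455 0.2456 0.246  0.246  0.2461 0.2464 0.247  0.2472 0.2485
 0.2487 0.2488]
215 [(np.float64(0.586), np.float64(-0.24), np.float64(0.195)), (np.float64(0.58), np.float64(-0.231), np.float64(0.192)), (np.float64(0.576), np.float64(-0.224), np.float64(0.189))]
218 [(np.float64(0.576), np.float64(-0.242), np.float64(0.183)), (np.float64(0.571), np.float64(-0.233), np.float64(0.179)), (np.float64(0.57), np.float64(-0.225), np.float64(0.179))]
221 [(np.float64(0.567), np.float64(-0.244), np.float64(0.171)), (np.float64(0.56), np.float64(-0.235), np.float64(0.166)), (np.float64(0.557), np.float64(-0.227), np.float64(0.164))]
224 [(np.float64(0.545), np.float64(-0.247), np.float64(0.151)), (np.float64(0.542), np.float64(-0.238), np.float64(0.149)), (np.float64(0.291), np.float64(-0.26), np.float64(-0.001))]
227 [(np.float64(0.541), np.float64(-0.249), np.float64(0.141)), (np.float64(0.54), np.float64(-0.239), np.float64(0.14)), (np.float64(0.306), np.float64(-0.259), np.float64(-0.001))]
230 [(np.float64(0.535), np.float64(-0.25), np.float64(0.131)), (np.float64(0.54
[... 1403 characters left out ...]
np.float64(0.427), np.float64(-0.271), np.float64(-0.001)), (np.float64(0.54), np.float64(-0.244), np.float64(0.074)), (np.float64(0.54), np.float64(-0.236), np.float64(0.074))]
257 [(np.float64(0.438), np.float64(-0.27), np.float64(-0.002)), (np.float64(0.538), np.float64(-0.245), np.float64(0.065)), (np.float64(0.537), np.float64(-0.237), np.float64(0.064))]
260 [(np.float64(0.451), np.float64(-0.269), np.float64(-0.001)), (np.float64(0.538), np.float64(-0.246), np.float64(0.058)), (np.float64(0.537), np.float64(-0.238), np.float64(0.056))]
t 3.73 pos [ 0.529  -0.2442  0.0822] frac [0.019 0.015 0.022] turn 0.0002 gap -0.0002 F [0.94 0.02 0.04] ff 0.0 j [-0.43  0.47  0.04  1.13  0.    0.9 ]
```

View pics/k2.png

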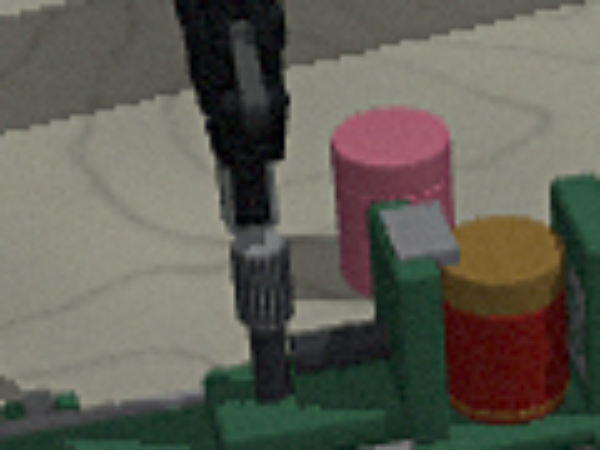

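The tips sit at z≈0.116 while the reported TCP says 0.082, and the start picture gives the same offset. So the true fingertips are about 33 mm above the reported TCP, and I'll lower all z targets by that. The knob itself is where I measured it.

Request:
carry_out(rows=[[0.02, 0.01, 0, 0, 0.8], [0.02, 0.01, 0, 0, 0.8], [0.02, 0.01, 0, 0, 0.8], [0.02, 0.01, 0.15, 0, 0.8], [0.02, 0.01, 0.3, 0, 0.8], [0.02, 0.01, 0.38, 0, 0.4], [0.02, 0.01, 0.38, 0, 0], [0.02, 0.01, 0.38, 0, 0], [0.02, 0.01, 0.38, 0, 0]], force=50)

```text
t: 4.85
tool_pos: [0.5308, -0.2416, 0.0442]
ee_rot: [1.941, 2.469, 0.003]
ft_force: [4.4, 0.9, -5.7]
finger_gap: 0.0208
finger_force: 49.0
```

Knob held (gap 21 mm). Now I slide the jaw open.

Request:
carry_out(rows=[[-0.08, 0, 0, 0, 0], [-0.16, 0, 0, 0, 0], [-0.24, 0, 0, 0, 0], [-0.32, 0, 0, 0, 0], [-0.4, 0, 0, 0, 0], [-0.46, 0, 0, 0, 0], [-0.5, 0, 0, 0, 0], [-0.53, 0, 0, 0, 0], [-0.55, 0, 0, 0, 0], [-0.57, 0, 0, 0, 0]])

```text
t: 6.1
tool_pos: [0.5443, -0.2952, 0.0442]
ee_rot: [-1.939, -2.471, -0.006]
ft_force: [4.7, 4.8, -3.7]
finger_gap: 0.0206
finger_force: 49.5
```

Request:
carry_out(rows=[[-0.02, 0, 0, 0, 0], [-0.03, 0, 0, 0, 0], [-0.04, 0, 0, 0, 0], [-0.05, 0, 0, 0, 0], [-0.06, 0, 0, 0, 0], [-0.07, 0, 0, 0, 0], [-0.07, 0, 0, 0, 0]])

```text
t: 6.98
tool_pos: [0.5446, -0.2965, 0.0441]
ee_rot: [-1.931, -2.467, -0.015]
ft_force: [0.0, 18.2, 2.5]
finger_gap: 0.0208
finger_force: 50.2
```

Stop reached: about 57 mm of travel, then 18 N. Release and rise.

Request:
carry_out(rows=[[0.05, 0, 0, 0, 0], [0.05, 0, 0, 0, 0.5], [0.05, 0, 0, 0, 0.9], [0.05, 0, 0, 0, 0.9], [0.05, 0, -0.3, 0, 1], [0.05, 0, -0.8, 0, 1], [0.05, 0, -1, 0, 1]])

```text
t: 7.85
tool_pos: [0.5447, -0.3009, 0.1482]
ee_rot: [1.94, 2.464, 0.001]
ft_force: [0.8, -0.2, -0.3]
finger_gap: 0.0858
finger_force: 0.0
```

```bash
python3 - <<'E'
from h import *
go(.5055,-.1425,.1)
c=robot.read_camera("top");P=cloud(c)
m=(P[...,2]>.098)&(P[...,2]<.108)&(np.hypot(P[...,0]-.53,P[...,1]+.23)<.06)
r=cv2.minAreaRect((P[m][:,:2]*1000).astype(np.float32)); print("lip",m.sum(),r)
m=(abs(P[...,2]-.087)<.006)&(np.hypot(P[...,0]-.5055,P[...,1]+.1427)<.035)
print("lid",m.sum(),P[m].mean(0))
m=(abs(P[...,2]-.108)<.006)&(np.hypot(P[...,0]-.544,P[...,1]+.298)<.025)
print("knob",m.sum(),P[m].mean(0))
E
```

```text
t 7.85 pos [ 0.5447 -0.3009  0.1482] frac [ 1.633 -0.011  0.475] turn -0.0001 gap 0.0858 F [ 0.81 -0.19 -0.3 ] ff 0.0 j [-0.5   0.5   0.26  1.32 -0.    0.83]
lip 402 ((536.797119140625, -245.7924346923828), (60.03013610839844, 72.03849792480469), 44.88799285888672)
lid 607 [ 0.50567111 -0.14298873  0.08730323]
knob 101 [ 0.54509632 -0.29644989  0.10913188]
```

Request:
carry_out(rows=[[0.5, 0, 0, 0, 1], [1, 0, 0, 0, 1]])

```text
t: 8.15
tool_pos: [0.5191, -0.2019, 0.1436]
ee_rot: [-1.945, -2.467, 0.0]
ft_force: [0.2, 0.3, 0.5]
finger_gap: 0.0853
finger_force: 0.0
```

Request:
carry_out(rows=[[0.4, -0.01, 0, 0, 1], [0.63, -0.01, 0, 0, 1], [0.63, -0.01, 0, 0, 1], [0.63, -0.01, 0.3, 0, 1], [0.63, -0.01, 0.6, 0, 1], [0.63, -0.01, 0.8, 0, 1], [0.63, -0.01, 0.8, 0, 1]])

```text
t: 9.02
tool_pos: [0.5024, -0.1419, 0.0623]
ee_rot: [-1.942, -2.465, 0.003]
ft_force: [-0.4, -0.8, 0.2]
finger_gap: 0.0852
finger_force: 0.0
```

```bash
python3 -c "
from h import *
go(.5056,-.1427,.005)"
```

```text
t 9.03 pos [ 0.5024 -0.1419  0.0623] frac [-0.016  0.032  0.573] turn -0.0003 gap 0.0852 F [-0.42 -0.76  0.22] ff 0.0 j [-0.28  0.39 -0.16  1.03 -0.    1.06]
```

Request:
carry_out(rows=[[0, 0.03, 0.2, 0, 1], [-0.01, 0.03, 0.4, 0, 1], [-0.01, 0.03, 0.5, 0, 1], [-0.01, 0.03, 0.57, 0, 1], [-0.01, 0.03, 0.57, 0, 1]])

```text
t: 9.65
tool_pos: [0.5072, -0.1417, 0.0074]
ee_rot: [-1.942, -2.469, 0.0]
ft_force: [0.2, 0.1, -0.6]
finger_gap: 0.0851
finger_force: 0.0
```

Request:
carry_out(rows=[[0, 0, 0, 0, 0.7], [0, 0, 0, 0, 0.5], [0, 0, 0, 0, 0.4], [0, 0, 0, 0, 0.4], [0, 0, 0, 0, 0.4]], force=50)

```text
t: 10.28
tool_pos: [0.5075, -0.1418, 0.0082]
ee_rot: [1.941, 2.468, 0.0]
ft_force: [-2.4, -1.2, 5.8]
finger_gap: 0.0549
finger_force: 53.3
```

Request:
carry_out(rows=[[0, 0, -0.05, 0, 0.4], [0, 0, -0.15, 0, 0.4], [0, 0, -0.25, 0, 0.4], [0, 0, -0.3, 0, 0.4], [0, 0, -0.3, 0, 0.4], [0, 0, -0.3, 0, 0.4]])

```text
t: 11.02
tool_pos: [0.5069, -0.1414, 0.0371]
ee_rot: [-1.942, -2.469, 0.0]
ft_force: [0.5, -0.7, -3.6]
finger_gap: 0.0553
finger_force: 53.4
```

```bash
python3 - <<'E'
from h import *
go(.5056,-.1427,.13)
F=[];b=robot.read_camera("wrist")["color"]
for i in range(5):
    F.append(robot.sense()["ft_force"]); c=robot.read_camera("scene")
print(np.round(F,2))
P=cloud(c); a=c["color"][150:340,150:470]
cv2.imwrite("pics/g1.png",cv2.resize(a,None,fx=2,fy=2)[...,::-1])
E
```

```text
t 11.03 pos [ 0.5069 -0.1414  0.0371] frac [-0.009 -0.016 -0.929] turn 0.0002 gap 0.0553 F [ 0.46 -0.68 -3.64] ff 53.43976020812988 j [-0.27  0.42 -0.19  0.97  0.    1.06]
[[-0.39 -0.75 -3.44]
 [ 0.43 -0.18 -2.9 ]
 [-0.11  0.13 -3.24]
 [-0.27 -0.16 -3.21]
 [-0.5   0.03 -2.98]]
```

View pics/g1.png

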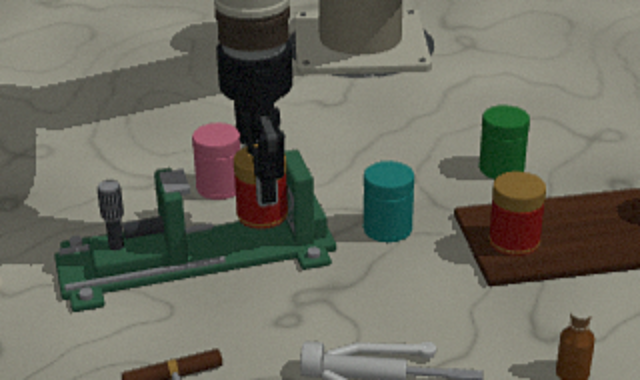

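The tin is held and lifted in the gripper (crop px (260,190)), the jaw stands open at (170,180), and the load is about 3.2 N. Raise it and carry it to the board's middle.

Request:
carry_out(rows=[[0, 0, -0.2, 0, 0.4], [0, 0, -0.5, 0, 0.4], [0, 0, -0.8, 0, 0.4], [0.1, 0, -0.93, 0, 0.4], [0.4, 0.1, -0.93, 0, 0.4], [0.7, 0.2, -0.93, 0, 0.4], [1, 0.25, -0.93, 0, 0.4]])

```text
t: 12.2
tool_pos: [0.5072, -0.0368, 0.1295]
ee_rot: [-1.941, -2.469, 0.001]
ft_force: [0.5, -0.6, -3.5]
finger_gap: 0.055
finger_force: 53.8
```

Request:
carry_out(rows=[[0.35, 0.1, 0, 0, 0.4], [0.7, 0.2, 0, 0, 0.4], [1, 0.3, 0, 0, 0.4]])

```text
t: 12.58
tool_pos: [0.5123, 0.0676, 0.1294]
ee_rot: [-1.94, -2.469, 0.002]
ft_force: [0.8, 0.2, -4.0]
finger_gap: 0.0551
finger_force: 53.8
```

Request:
carry_out(rows=[[0.35, 0.1, 0, 0, 0.4], [0.7, 0.2, 0, 0, 0.4], [1, 0.3, 0, 0, 0.4], [1, 0.3, 0, 0, 0.4]])

```text
t: 13.08
tool_pos: [0.518, 0.1726, 0.1293]
ee_rot: [-1.936, -2.472, 0.001]
ft_force: [-0.1, -0.3, -4.1]
finger_gap: 0.0552
finger_force: 53.9
```

```bash
python3 -c "
from h import *
go(.5095,.2336,.04)"
```

```text
t 13.07 pos [0.518  0.1726 0.1293] frac [0.612 0.065 0.893] turn 0.0015 gap 0.0552 F [-0.11 -0.31 -4.08] ff 53.877360820770264 j [0.32 0.37 0.   1.21 0.   1.65]
```

Request:
carry_out(rows=[[0.3, 0.03, 0, 0, 0.4], [0.6, 0.06, 0, 0, 0.4], [0.6, 0.06, 0, 0, 0.4], [0.6, 0.06, 0.3, 0, 0.4], [0.6, 0.06, 0.6, 0, 0.4], [0.6, 0.06, 0.85, 0, 0.4], [0.6, 0.06, 0.93, 0, 0.4], [0.6, 0.06, 0.93, 0, 0.4], [0.6, 0.06, 0.93, 0, 0.4], [0.6, 0.06, 0.93, 0, 0.4]])

```text
t: 14.32
tool_pos: [0.5117, 0.2302, 0.0385]
ee_rot: [1.941, 2.468, 0.003]
ft_force: [0.4, -0.1, -2.8]
finger_gap: 0.0547
finger_force: 54.0
```

```bash
python3 -c "
from h import *
go(.5095,.2336,.009)
print(np.mean([[robot.read_camera('wrist'),robot.sense()['ft_force']][1] for i in range(10)],0))"
```

```text
t 14.32 pos [0.5117 0.2302 0.0385] frac [ 0.039 -0.014  0.295] turn 0.0002 gap 0.0547 F [ 0.4  -0.11 -2.8 ] ff 53.98060441017151 j [ 0.42  0.47 -0.09  1.   -0.    1.76]
[-0.12689399  0.1506701  -3.2404745 ]
```

Request:
carry_out(rows=[[0.04, -0.01, 0.1, 0, 0.4], [0.04, -0.01, 0.18, 0, 0.4], [0.04, -0.01, 0.24, 0, 0.4], [0.04, -0.01, 0.27, 0, 0.4], [0.04, -0.01, 0.29, 0, 0.4], [0.04, -0.01, 0.29, 0, 0.4]])

```text
t: 15.58
tool_pos: [0.509, 0.2335, 0.0085]
ee_rot: [1.942, 2.469, 0.001]
ft_force: [0.3, 0.6, -2.9]
finger_gap: 0.055
finger_force: 54.1
```

Request:
carry_out(rows=[[0, 0, 0.01, 0, 0.4], [0, 0, 0.01, 0, 0.4]])

```text
t: 15.82
tool_pos: [0.5092, 0.2337, 0.0082]
ee_rot: [1.942, 2.469, 0.002]
ft_force: [-2.0, -0.4, 4.6]
finger_gap: 0.0548
finger_force: 54.3
```

Request:
carry_out(rows=[[0, 0, 0.01, 0, 0.4], [0, 0, 0.01, 0, 0.4]])

```text
t: 16.08
tool_pos: [0.5092, 0.2337, 0.0082]
ee_rot: [1.942, 2.469, 0.002]
ft_force: [-3.9, -1.5, 10.0]
finger_gap: 0.0548
finger_force: 55.1
```

Standing on the board. Release and rise.

Request:
carry_out(rows=[[0, 0, -0.01, 0, 0.5], [0, 0, -0.01, 0, 0.8], [0, 0, -0.01, 0, 1], [0, 0, -0.01, 0, 1], [0, 0, -0.2, 0, 1], [0, 0, -0.5, 0, 1], [0, 0, -0.9, 0, 1], [0, 0, -1, 0, 1]])

```text
t: 17.08
tool_pos: [0.5109, 0.2344, 0.1091]
ee_rot: [1.941, 2.467, 0.008]
ft_force: [-0.6, 0.0, 0.5]
finger_gap: 0.0856
finger_force: 0.0
```

```bash
python3 - <<'E'
from h import *
go(.489,.337,.06)
c=robot.read_camera("scene");P=cloud(c)
for n,(x,y) in dict(V=(.509,.2336),A=(.489,.337),B=(.532,.1325)).items():
    m=(abs(P[...,2]-.087)<.005)&(np.hypot(P[...,0]-x,P[...,1]-y)<.04); print(n,m.sum(),P[m].mean(0).round(4))
print(np.mean([[robot.read_camera('wrist'),robot.sense()['ft_force']][1] for i in range(10)],0))
E
```

```text
t 17.07 pos [0.5109 0.2344 0.1091] frac [1.048 0.027 0.493] turn 0.0002 gap 0.0856 F [-0.61  0.05  0.47] ff 0.0 j [ 0.43  0.41  0.01  1.16 -0.    1.76]
V 304 [0.513  0.2325 0.0859]
A 296 [0.4923 0.3379 0.0858]
B 318 [0.5356 0.1338 0.0859]
[-0.11894988  0.2614239  -0.11450486]
```

Request:
carry_out(rows=[[0.4, 0, 0, 0, 1], [0.8, 0, 0, 0, 1], [1, 0.01, 0, 0, 1], [1, 0.01, 0, 0, 1], [1, 0.01, 0, 0, 1], [1, 0.01, 0.2, 0, 1], [1, 0.01, 0.5, 0, 1], [1, 0.01, 0.6, 0, 1], [1, 0.01, 0.6, 0, 1]])

```text
t: 18.75
tool_pos: [0.4861, 0.3297, 0.0458]
ee_rot: [-1.943, -2.468, 0.003]
ft_force: [0.2, -0.3, -0.2]
finger_gap: 0.0856
finger_force: 0.0
```

```bash
python3 -c "
from h import *
go(.489,.337,.009)"
```

```text
t 18.75 pos [0.4861 0.3297 0.0458] frac [0.064 0.046 0.368] turn -0.0002 gap 0.0856 F [ 0.2  -0.33 -0.17] ff 0.0 j [ 0.6   0.52  0.    1.06 -0.    1.93]
```

Request:
carry_out(rows=[[0.06, 0.04, 0.15, 0, 1], [0.06, 0.04, 0.3, 0, 1], [0.06, 0.04, 0.36, 0, 1], [0.06, 0.04, 0.36, 0, 1], [0.06, 0.04, 0.36, 0, 0.7], [0.06, 0.04, 0.36, 0, 0.5], [0.06, 0.04, 0.36, 0, 0.4], [0.06, 0.04, 0.36, 0, 0.4], [0.06, 0.04, 0.36, 0, 0.4]])

```text
t: 19.88
tool_pos: [0.4889, 0.338, 0.0111]
ee_rot: [1.942, 2.469, 0.002]
ft_force: [-0.6, -0.2, 5.0]
finger_gap: 0.055
finger_force: 54.1
```

Request:
carry_out(rows=[[0, 0, -0.05, 0, 0.4], [0, 0, -0.15, 0, 0.4], [0, 0, -0.25, 0, 0.4], [0, 0, -0.3, 0, 0.4], [0, 0, -0.3, 0, 0.4], [0, 0, -0.3, 0, 0.4], [0, 0, -0.3, 0, 0.4]])

```text
t: 20.75
tool_pos: [0.4884, 0.3374, 0.0399]
ee_rot: [-1.942, -2.469, 0.001]
ft_force: [0.0, -0.1, -6.2]
finger_gap: 0.0553
finger_force: 54.1
```

```bash
python3 -c "
from h import *
go(.489,.337,.009)
print(np.mean([[robot.read_camera('wrist'),robot.sense()['ft_force']][1] for i in range(10)],0))"
```

```text
t 20.75 pos [0.4884 0.3374 0.0399] frac [-0.006  0.005  0.309] turn 0.0002 gap 0.0553 F [ 0.01 -0.11 -6.21] ff 54.06390130519867 j [0.6  0.53 0.01 1.05 0.   1.94]
[-0.16485994 -0.19914437 -5.92162747]
```

A weighs about 590 g and V about 320 g. B must still be weighed, so set A down.

Request:
carry_out(rows=[[0, 0, 0.1, 0, 0.4], [0, 0, 0.2, 0, 0.4], [0, 0, 0.27, 0, 0.4], [0, 0, 0.29, 0, 0.4], [0, 0, 0.29, 0, 0.4], [0, 0, 0.29, 0, 0.4]])

```text
t: 22.0
tool_pos: [0.489, 0.3378, 0.0113]
ee_rot: [1.942, 2.469, 0.001]
ft_force: [0.6, 0.5, -6.0]
finger_gap: 0.0552
finger_force: 54.2
```

Request:
carry_out(rows=[[0, 0, 0.01, 0, 0.4], [0, 0, 0.01, 0, 0.4], [0, 0, 0.01, 0, 0.4]])

```text
t: 22.38
tool_pos: [0.489, 0.3379, 0.0111]
ee_rot: [1.942, 2.469, 0.002]
ft_force: [-2.8, -1.7, 2.7]
finger_gap: 0.0549
finger_force: 54.4
```

Release A, rise and go over to B (clear above V).

Request:
carry_out(rows=[[0, 0, 0, 0, 0.5], [0, 0, 0, 0, 0.8], [0, 0, 0, 0, 1], [0, 0, 0, 0, 1], [0, 0, -0.2, 0, 1], [0, 0, -0.5, 0, 1], [0, 0, -0.9, 0, 1], [-0.1, 0, -1, 0, 1], [-0.5, 0, -1, 0, 1], [-0.9, 0, -1, 0, 1], [-1, 0, -1, 0, 1]])

```text
t: 23.75
tool_pos: [0.5122, 0.2378, 0.1094]
ee_rot: [-1.946, -2.466, 0.003]
ft_force: [0.4, 1.5, 0.6]
finger_gap: 0.0851
finger_force: 0.0
```

Request:
carry_out(rows=[[-0.4, 0, 0, 0, 1], [-0.8, 0, 0, 0, 1], [-1, 0, 0, 0, 1], [-1, 0, 0, 0, 1]])

```text
t: 24.25
tool_pos: [0.5359, 0.1427, 0.1099]
ee_rot: [-1.944, -2.467, 0.0]
ft_force: [0.1, 0.8, 0.1]
finger_gap: 0.0853
finger_force: 0.0
```

```bash
python3 -c "
from h import *
go(.532,.1327,.05)"
```

```text
t 24.25 pos [0.5359 0.1427 0.1099] frac [-0.088 -0.061  0.599] turn -0.0004 gap 0.0853 F [0.05 0.81 0.07] ff 0.0 j [ 0.26  0.4  -0.    1.17  0.    1.59]
```

Request:
carry_out(rows=[[-0.09, -0.06, 0, 0, 1], [-0.09, -0.06, 0.1, 0, 1], [-0.09, -0.06, 0.4, 0, 1], [-0.09, -0.06, 0.6, 0, 1], [-0.09, -0.06, 0.6, 0, 1], [-0.09, -0.06, 0.6, 0, 1]])

```text
t: 25.0
tool_pos: [0.5324, 0.1338, 0.0507]
ee_rot: [1.941, 2.47, 0.001]
ft_force: [0.2, 0.3, 0.9]
finger_gap: 0.0857
finger_force: 0.0
```

```bash
python3 -c "
from h import *
go(.532,.1327,.010)"
```

```text
t 25.0 pos [0.5324 0.1338 0.0507] frac [-0.009 -0.007  0.407] turn 0.0004 gap 0.0857 F [0.23 0.26 0.85] ff 0.0 j [ 0.25  0.44 -0.11  1.02  0.    1.58]
```

Request:
carry_out(rows=[[-0.01, -0.01, 0.15, 0, 1], [-0.01, -0.01, 0.3, 0, 1], [-0.01, -0.01, 0.4, 0, 1], [-0.01, -0.01, 0.4, 0, 1], [-0.01, -0.01, 0.4, 0, 0.7], [-0.01, -0.01, 0.4, 0, 0.5], [-0.01, -0.01, 0.4, 0, 0.4], [-0.01, -0.01, 0.4, 0, 0.4], [-0.01, -0.01, 0.4, 0, 0.4]])

```text
t: 26.12
tool_pos: [0.5323, 0.1321, 0.011]
ee_rot: [1.941, 2.468, 0.002]
ft_force: [0.8, 0.5, 4.7]
finger_gap: 0.0549
finger_force: 53.4
```

Request:
carry_out(rows=[[0, 0, -0.05, 0, 0.4], [0, 0, -0.15, 0, 0.4], [0, 0, -0.25, 0, 0.4], [0, 0, -0.3, 0, 0.4], [0, 0, -0.3, 0, 0.4], [0, 0, -0.3, 0, 0.4], [0, 0, -0.3, 0, 0.4]])

```text
t: 27.0
tool_pos: [0.531, 0.1318, 0.0399]
ee_rot: [-1.942, -2.469, 0.001]
ft_force: [-0.6, 0.4, -3.1]
finger_gap: 0.0552
finger_force: 53.4
```

```bash
python3 -c "
from h import *
go(.532,.1327,.010)
print(np.mean([[robot.read_camera('wrist'),robot.sense()['ft_force']][1] for i in range(10)],0))"
```

```text
t 27.0 pos [0.531  0.1318 0.0399] frac [0.006 0.012 0.299] turn 0.0002 gap 0.0552 F [-0.61  0.43 -3.06] ff 53.38039934635162 j [ 0.24  0.45 -0.12  1.   -0.    1.58]
[-0.03170038  0.1601987  -2.87478732]
```

B weighs about 280 g, so A is heaviest. Set B back down.

Request:
carry_out(rows=[[0, 0, 0.1, 0, 0.4], [0, 0, 0.2, 0, 0.4], [0, 0, 0.27, 0, 0.4], [0, 0, 0.29, 0, 0.4], [0, 0, 0.29, 0, 0.4], [0, 0, 0.29, 0, 0.4]])

```text
t: 28.25
tool_pos: [0.5318, 0.132, 0.0114]
ee_rot: [1.942, 2.469, 0.001]
ft_force: [-0.7, 0.2, -2.9]
finger_gap: 0.0553
finger_force: 53.8
```

Request:
carry_out(rows=[[0, 0, 0.01, 0, 0.4], [0, 0, 0.01, 0, 0.4], [0, 0, 0.01, 0, 0.4]])

```text
t: 28.62
tool_pos: [0.5319, 0.132, 0.011]
ee_rot: [1.942, 2.469, 0.001]
ft_force: [-1.3, -0.5, 4.5]
finger_gap: 0.0554
finger_force: 54.1
```

Request:
carry_out(rows=[[0, 0, 0, 0, 0.5], [0, 0, 0, 0, 0.8], [0, 0, 0, 0, 1], [0, 0, 0, 0, 1], [0, 0, -0.2, 0, 1], [0, 0, -0.5, 0, 1], [0, 0, -0.9, 0, 1], [0.1, 0, -1, 0, 1], [0.5, 0, -1, 0, 1], [0.9, 0, -1, 0, 1], [1, 0, -1, 0, 1]])

```text
t: 30.0
tool_pos: [0.5065, 0.2312, 0.1092]
ee_rot: [-1.938, -2.472, 0.002]
ft_force: [0.3, -1.1, -0.0]
finger_gap: 0.0856
finger_force: 0.0
```

Request:
carry_out(rows=[[0.4, 0, 0, 0, 1], [0.8, 0, 0, 0, 1], [1, 0, 0, 0, 1], [1, 0, 0, 0, 1]])

```text
t: 30.5
tool_pos: [0.4838, 0.3268, 0.1096]
ee_rot: [1.94, 2.471, -0.002]
ft_force: [-1.0, -0.9, 0.1]
finger_gap: 0.0852
finger_force: 0.0
```

```bash
python3 -c "
from h import *
go(.489,.3375,.05)"
```

```text
t 30.5 pos [0.4838 0.3268 0.1096] frac [0.092 0.077 0.596] turn 0.0008 gap 0.0852 F [-0.95 -0.94  0.1 ] ff 0.0 j [ 0.59  0.46  0.08  1.2  -0.    1.93]
```

Request:
carry_out(rows=[[0.09, 0.07, 0, 0, 1], [0.09, 0.07, 0.1, 0, 1], [0.09, 0.07, 0.4, 0, 1], [0.09, 0.07, 0.6, 0, 1], [0.09, 0.07, 0.6, 0, 1], [0.09, 0.07, 0.6, 0, 1]])

```text
t: 31.25
tool_pos: [0.4895, 0.3364, 0.0508]
ee_rot: [1.943, 2.468, 0.001]
ft_force: [0.4, 0.6, 0.3]
finger_gap: 0.0855
finger_force: 0.0
```

```bash
python3 -c "
from h import *
go(.489,.3375,.010)"
```

```text
t 31.25 pos [0.4895 0.3364 0.0508] frac [ 0.012 -0.003  0.408] turn -0.0001 gap 0.0855 F [0.36 0.6  0.3 ] ff 0.0 j [ 0.6   0.52  0.03  1.08 -0.    1.94]
```

Request:
carry_out(rows=[[0.01, 0, 0.15, 0, 1], [0.01, 0, 0.3, 0, 1], [0.01, 0, 0.4, 0, 1], [0.01, 0, 0.4, 0, 1], [0.01, 0, 0.4, 0, 0.7], [0.01, 0, 0.4, 0, 0.5], [0.01, 0, 0.4, 0, 0.4], [0.01, 0, 0.4, 0, 0.4], [0.01, 0, 0.4, 0, 0.4]])

```text
t: 32.38
tool_pos: [0.489, 0.338, 0.0111]
ee_rot: [1.942, 2.469, 0.002]
ft_force: [-1.9, 0.0, 5.3]
finger_gap: 0.0549
finger_force: 54.1
```

Request:
carry_out(rows=[[0, 0, -0.05, 0, 0.4], [0, 0, -0.15, 0, 0.4], [0, 0, -0.35, 0, 0.4], [0, 0, -0.6, 0, 0.4], [0, 0, -0.85, 0, 0.4], [0, 0, -1, 0, 0.4]])

```text
t: 33.12
tool_pos: [0.489, 0.3377, 0.1114]
ee_rot: [1.942, 2.469, 0.001]
ft_force: [1.2, -0.8, -6.0]
finger_gap: 0.0554
finger_force: 54.3
```

Request:
carry_out(rows=[[0, 0, -0.2, 0, 0.4], [0, 0, -0.4, 0, 0.4], [0, 0, -0.55, 0, 0.4], [0, 0, -0.6, 0, 0.4], [0, 0, -0.6, 0, 0.4], [0, 0, -0.6, 0, 0.4], [0, 0, -0.6, 0, 0.4], [0, 0, -0.6, 0, 0.4]])

```text
t: 34.12
tool_pos: [0.4885, 0.3375, 0.1698]
ee_rot: [-1.942, -2.469, 0.001]
ft_force: [-0.1, 0.9, -5.9]
finger_gap: 0.0549
finger_force: 54.3
```

```bash
python3 - <<'E'
from h import *
go(.489,.337,.17)
c=robot.read_camera("scene"); cv2.imwrite("pics/end.png",c["color"][...,::-1])
P=cloud(c)
for n,(x,y) in dict(V=(.509,.2336),B=(.532,.1325)).items():
    m=(abs(P[...,2]-.087)<.005)&(np.hypot(P[...,0]-x,P[...,1]-y)<.04); print(n,m.sum(),P[m].mean(0).round(4))
h=cv2.cvtColor(c["color"],cv2.COLOR_RGB2HSV)
m=(np.hypot(P[...,0]-.489,P[...,1]-.337)<.045)&(h[...,1]>150)&((h[...,0]<6)|(h[...,0]>174))&(P[...,2]>.05); print("held red z",P[m][:,2].min(),P[m][:,2].max())
E
```

```text
t 34.12 pos [0.4885 0.3375 0.1698] frac [-0.006  0.004 -0.002] turn 0.0002 gap 0.0549 F [-0.07  0.93 -5.87] ff 54.253758788108826 j [0.6  0.44 0.22 1.35 0.   1.94]
V 306 [0.5132 0.2326 0.086 ]
B 319 [0.5355 0.134  0.0859]
held red z 0.17012203633718492 0.44014731512556393
```

View pics/end.png

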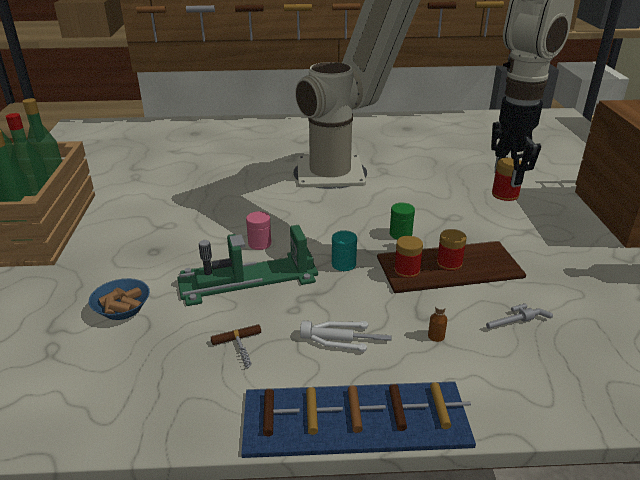

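The heaviest tin is held upright at px (507,178), its base about 16 cm above the board. The other two stand on the board at (408,256) and (452,250), the vise is open at (205–238,250), and nothing else has moved.

```bash
python3 -c "
from rig import robot
print(robot.job_done())"
```

```text
the job is handed in; nothing more can be done
None
```

The job is handed in at about 34 s: the vise is open, the two lighter tins (about 320 g and 280 g) stand on the board, and the heaviest (about 590 g, the one at the board's far +y end) is held upright and still about 16 cm above it.

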